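# Shut off the water and take the blue filter cap off, whichever way it unscrews

## Task

The blue filter is due for a change. First shut the water off: turn the red knob of the filter station clockwise (seen from above) as far as it goes. Then twist the blue cap loose and lift it off: of the two caps one loosens clockwise and the other counter-clockwise, and nobody remembers which, so try both ways. Finish while still holding the blue cap in the gripper, upright and still, raised at least 6 cm above where it sat, touching nothing else; leave the water shut off, and leave the grey cap and the things standing nearby alone.

Things in the scene. Friction and masses are not known exactly. Their poses are not given: they have to be found in the camera images.
- filter_station: Fixed twin water-filter station: grey deck 300 mm along its y, two white ribbed canisters 88 mm in diameter, axes at (0, +100) and (0, -100) mm, rims 90 mm above the worktop, and at (-75, 0) mm a steel valve riser 40 mm in diameter with the red knob on top. Origin on the worktop midway between the canisters; x points away from the knob side. It does not move.
- shutoff_grip (a point): Red shut-off knob: a grip bar 44 mm long (its x), 16 mm thick (its y), 32 mm tall with rounded edges, on a 42 mm disc. The point is on the turning axis, 111 mm above the worktop, 15 mm below the bar's top (top at 126 mm). The axes turn with the knob.
- shutoff (a joint): Angle of the red knob in rad: 0 is fully open (bar along the station's x), grows as it is turned clockwise seen from above, 1.4 is the closed stop; it starts between 0 and 0.3. Stays where it is left (friction 0.06 N m). Closed counts from 1.25.
- blue_cap_grip (a point): Blue cap's grip bar, 58 mm long (its x), 18 mm thick (its y), 32 mm tall, on a disc 90 mm in diameter and 10 mm thick. Point on the cap's axis inside the bar, 116 mm above the worktop when seated; bar top 17 mm above it, disc top 16 mm below it. z up; the axes turn with the cap. At the start the bar lies within 6 degrees of the station's x. The cap may sit on either canister.
- blue_cap: The whole blue cap, 0.06 to 0.13 kg; origin under its disc, on the axis. Loose but locked by a hidden bayonet of unknown hand. Turned the wrong way it meets a firm stop after 4 to 16 degrees. Turned the right way it goes easily for 59 to 71 degrees to a firm stop; there (not jammed hard against it) and up to 15 degrees before, it lifts straight up, clear after 30 mm. Elsewhere it rises only 3 mm.
- grey_cap: Grey cap on the other canister, same shape and size, loosening the opposite way; origin under its disc, on the axis. Leave it as it is.
- grey_cap_grip (a point): Point in the grey cap's grip bar, placed as on the blue cap. It must not move more than 8 mm.
- spice_jar_mid (a point): Spice jar with a yellow lid, 42 mm in diameter, 96 mm tall, beside the station; point half-way up. Leave it alone.
- salt_shaker_mid (a point): Glass salt shaker, 44 mm in diameter, 90 mm tall, beside the station; point half-way up. Leave it alone.
- lime_mid (a point): Green lime, 60 x 48 x 48 mm, beside the station; point at its centre. Leave it alone.
Not all that is in view belongs to the job. There is more than one size of the blue_cap; the job needs the smaller. What is shaped like the part that bears salt_shaker_mid but pink is not meant.

How it is judged:
On the way, in this order (a step that is already met when the one before it is completed fails the run):
1. the red knob is turned clockwise to its closed stop while the blue cap is still on (value of joint shutoff above 1.25 rad and height (world z) of blue_cap_grip below 0.124 m), for 0.2 s.
2. the blue cap is off its canister, in the fingers (height (world z) of blue_cap_grip above 0.146 m and contact force between the fingers and blue_cap above 0.5 N), for 0.2 s.
At the end, for the whole second after the job is handed in: Blue cap in the fingers, upright within 0.2 rad, still, 55 mm or more above its seat, off the station and the grey cap; red knob at 1.25 rad or more; grey cap seated (moved under 8 mm, not twisted over 0.35 rad); spice jar, salt shaker and lime moved under 30 mm, jar and shaker upright (height (world z) of blue_cap_grip above 0.171 m and angle between blue_cap_grip's own z axis and vertical below 0.2 rad and contact force between the fingers and blue_cap above 0.5 N and contact force between blue_cap and filter_station below 0.1 N and contact force between blue_cap and grey_cap below 0.1 N and linear speed of blue_cap below 0.03 m/s and value of joint shutoff above 1.25 rad and distance of grey_cap_grip from where it was at the start of the episode below 0.008 m and distance of each of spice_jar_mid, salt_shaker_mid, lime_mid from where it was at the start of the episode below 0.03 m and angle between each of spice_jar_mid, salt_shaker_mid's own z axis and vertical below 0.3 rad and angle between grey_cap_grip's own z axis and vertical below 0.08 rad and angle between the x axis of grey_cap and the x axis of filter_station, either way round below 0.35 rad); the arm keeps its last pose, push and grip.
It fails at once if the grey cap is lifted off or shifted, or a thing standing nearby is shoved or knocked over (distance of grey_cap_grip from where it was at the start of the episode above 0.012 m or distance of any of spice_jar_mid, salt_shaker_mid, lime_mid from where it was at the start of the episode above 0.04 m).
It also fails if it takes over 64 s, if anything falls off the work surface, if the arm or the gripper's body presses on something with over 40 N, if the wrist force passes 120 N, or if a joint passes its speed limit or range.

## Robot

A 7-joint arm with a two-finger parallel gripper is mounted at the origin on a cart in front of the work surface, level with it; the furniture and walls round the work are solid. World frame = base frame: x ahead of the robot, y to its left, z up, the work surface at z = 0. Lengths are in m, angles in rad, forces in N, time in s.
With the tool pointing down it reaches from about 0.4 to 0.85 m from the base axis. Payload 6.9 kg.
Tool frame: the origin (TCP) lies midway between the tips of the shut fingers; the grasp point (between the pads) lies behind it (ctrl.pinch_z is the z of the grasp point in the tool frame, in m); z points along the fingers, y is the line along which they close (so a half turn about z gives the same grasp; the last joint's range is limited). The gripper opens to 85 mm and grips with 20 to 120 N. Pads are 22 mm wide; open, the fingers measure 114 mm over their backs; the gripper's body (76 mm by 85 mm) begins 54 mm behind the grasp point. The pads swing forward as they close: fully open they stand 13 mm farther back than shut.
Start: joints at [1.369, 0.507, -0.238, 1.5, 0.126, 1.149, -0.155], TCP at [0.189, -0.596, 0.231] pointing down, gripper open.
Joint ranges: [-3.08, 3.08], [-0.24, 2.05], [-1.43, 1.35], [0, 2.5], [-1.52, 4.66], [0.17, 1.96], [-2.89, 2.89]. Speed limits (rad/s): [2.39, 2.39, 3.14, 3.14, 3.14, 3.14, 3.14].

## Interface

Orientations are given as a unit quaternion [w, x, y, z].
In Python, from station import ctrl, get_state, vision, ticket, models gives the robot as it stands. Calls block until the motion is done:
- ctrl.movep(position, orientation): joint-space move of the TCP to a pose.
- ctrl.movel(position, frame=None, max_speed=0.15): straight line of the TCP; frame=None keeps the orientation; max_speed is the mean speed in m/s.
- ctrl.set_joints(angles): joint-space move.
- ctrl.ungrasp() and ctrl.close_gripper(force=None): open the fingers fully, or close them until they stop; force is the grip in N (None keeps the last).
- ctrl.pause(seconds).
- ctrl.ik(position, orientation): joint angles nearest the present ones, or None.
- get_state(): the state.
- vision.grab_frame(name): name is "scene" or "top" or "wrist"; returns (picture, depth): 384x512x3 uint8, blue, green, red; 384x512 float32, m along the optical axis (not along the pixel's ray), 0 where there is no reading.
- vision.camera_info(name): a dict with "mtx" (3x3 intrinsics, pixels), "dist_coeffs" ([k1, k2, p1, p2, k3] as OpenCV has them; the pictures are not rectified), "R" (3x3) and "t" (3): a world point X has camera coordinates R X + t; the wrist camera has in their place "hand_eye" (4x4, takes a point from camera to tool coordinates, whose origin is the TCP and whose axes are the flange's). Camera axes: x right, y down, z forward; pixel columns grow to the right and rows downward; lengths in m; the calibration is good to about 2 mm. A picture is of the moment at which its call begins: read the wrist's pose just before it. camera_info takes no time and is no camera call.
A pose or a line that the arm cannot do raises ctrl.Unreachable and nothing moves.
- ticket.close_job(): hands the job in; it is judged then, once.
Trained networks look in the newest picture that a camera, given by its name, has taken for a name from the list of things; names that differ only in an ending like _2 or _b are one class to them, and where a whole thing is asked for, a point or a joint stands for the part that bears it (a point fixed in the world has none). Each returns a list of dicts, best first, with "p" (0 to 1); they miss things now and then, are a little off and sometimes report something else, mostly with a low value. They report only what shows in the picture. A call takes as long as a camera call. They do not tell look-alikes from the thing itself.
- models.recognise(camera, target): "point" ([column, row] in pixels, amid what is visible of it).
- models.masks_of(camera, target): "mask" (384x512 bool, what is visible of it) and "point" ([column, row] in pixels, amid what is visible of it).
The state is a dict: "time": time; "qpos": joint angles; "qd": joint speeds; "tau": joint torques, N m; "tcp_pos": TCP position; "eef_rot": TCP orientation; "contact_force": force on the tool from outside, world axes, zero at the start; "wrist_torque": the same for the moment, N m; "width": finger opening in m; "gripper_force": force on a finger pad.
Only numpy, scipy, OpenCV 4.12 (cv2) and the standard library are available. Lean on these libraries where they do the work, as an engineer would, in place of code of your own. Each camera call takes 0.05 s, during which the arm holds its last target. There are 200 camera calls.

## Working session

There is one attempt and no reset: what is moved stays moved. The work goes in short steps, each a Python script; the robot and the scene stay as the last script left them, time stands still between calls to the robot, and variables do not carry over. Pictures are saved under pics/ and viewed, at most 10 in all, crops included, and the job is handed in when it is done.

```bash
mkdir -p pics; cat > h.py <<'E'
import numpy as np, cv2
from station import ctrl, get_state, vision, ticket, models
from scipy.spatial.transform import Rotation as R
def rays(cam,px,st=None):
    i=vision.camera_info(cam); 
    n=cv2.undistortPoints(np.array(px,float).reshape(-1,1,2),np.array(i['mtx']),np.array(i['dist_coeffs'])).reshape(-1,2)
    d=np.c_[n,np.ones(len(n))]
    if 'R' in i:
        Rm=np.array(i['R']);t=np.array(i['t']); return -Rm.T@t, d@Rm
    H=np.array(i['hand_eye']); q=st['eef_rot']; Rt=R.from_quat([q[1],q[2],q[3],q[0]]).as_matrix()
    return Rt@H[:3,3]+np.array(st['tcp_pos']), d@(Rt@H[:3,:3]).T
def world(cam,px,depth,st=None):
    o,d=rays(cam,px,st); return o+d*np.asarray(depth).reshape(-1,1)
def maskpts(cam,mask,dep,st=None):
    r,c=np.nonzero(mask&(dep>0)); return world(cam,np.c_[c,r],dep[r,c],st)
def down(yaw): # tool z down, tool y closing axis at angle yaw+90 ; tool x at yaw
    q=(R.from_euler('z',yaw)*R.from_euler('x',np.pi)).as_quat(); return [q[3],q[0],q[1],q[2]]
E
cat > a.py <<'E'
from h import *
print(get_state(), ctrl.pinch_z)
ims=[]
for cam in ['scene','top']:
    im,dep=vision.grab_frame(cam); cv2.imwrite(f'pics/{cam}0.png',im)
    for t in ['filter_station','shutoff_grip','blue_cap','grey_cap','spice_jar_mid','salt_shaker_mid','lime_mid']:
        for m in models.masks_of(cam,t)[:3]:
            P=maskpts(cam,m['mask'],dep)
            s=f"{cam} {t} p={m['p']:.2f} px={np.round(m['point'])} n={m['mask'].sum()}"
            if len(P): 
                top=P[P[:,2]>np.percentile(P[:,2],95)-.006]
                s+=f" med={np.median(P,0).round(3)} zmax={np.percentile(P[:,2],98):.3f} top={top.mean(0).round(3)} ext={np.ptp(P,0).round(3)}"
            print(s)
    ims.append(im)
E
python3 a.py
```

```text
{'time': 0.0, 'qpos': array([ 1.3685431 ,  0.50833116, -0.23756302,  1.50117642,  0.12567536,
        1.14887046, -0.1548081 ]), 'qd': array([ 0.0012602 , -0.0004373 ,  0.00047921,  0.00170599, -0.00066408,
       -0.00051955,  0.00057064]), 'tau': array([-1.43925801e-03, -6.20595002e+01, -2.18773484e+00, -2.49656439e+01,
        1.25292785e-02,  1.19313423e-02,  8.20048115e-06]), 'tcp_pos': array([ 0.18912163, -0.59515756,  0.23042009]), 'eef_rot': array([-8.88345844e-04,  9.88181063e-01,  1.53288550e-01, -1.34574601e-04]), 'contact_force': array([-0.7419861 , -0.50658608, -0.48242828]), 'wrist_torque': array([ 0.01932899,  0.05128233, -0.01215878]), 'gripper_force': 0.0, 'width': 0.08511052205075227} -0.0187
scene filter_station p=0.56 px=[281. 206.] n=4365 med=[ 0.511 -0.188  0.032] zmax=0.121 top=[ 0.467 -0.193  0.111] ext=[0.2   0.353 0.134]
scene shutoff_grip p=0.88 px=[302. 184.] n=324 med=[ 0.465 -0.195  0.109] zmax=0.127 top=[ 0.464 -0.199  0.123] ext=[0.072 0.104 0.115]
scene blue_cap p=0.93 px=[289. 116.] n=1284 med=[ 0.627 -0.443  0.05 ] zmax=0.099 top=[ 0.634 -0.453  0.0
[... 2276 characters left out ...]
33] ext=[0.095 0.087 0.127]
top spice_jar_mid p=0.63 px=[201. 176.] n=210 med=[ 0.586 -0.015  0.095] zmax=0.101 top=[ 0.589 -0.01   0.097] ext=[0.043 0.044 0.085]
top salt_shaker_mid p=0.55 px=[234. 187.] n=736 med=[ 0.549 -0.111  0.101] zmax=0.135 top=[ 0.551 -0.109  0.133] ext=[0.09  0.097 0.14 ]
top salt_shaker_mid p=0.54 px=[335. 200.] n=183 med=[ 0.514 -0.415  0.079] zmax=0.092 top=[ 0.517 -0.423  0.088] ext=[0.041 0.036 0.096]
top salt_shaker_mid p=0.44 px=[352. 222.] n=186 med=[ 0.437 -0.459  0.08 ] zmax=0.091 top=[ 0.437 -0.466  0.088] ext=[0.04  0.037 0.083]
top lime_mid p=0.69 px=[201. 210.] n=217 med=[ 0.494 -0.002  0.04 ] zmax=0.050 top=[0.495 0.    0.046] ext=[0.05  0.047 0.052]
```

View pics/top0.png

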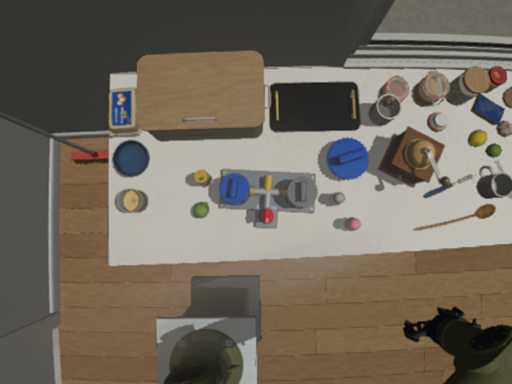

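View pics/scene0.png

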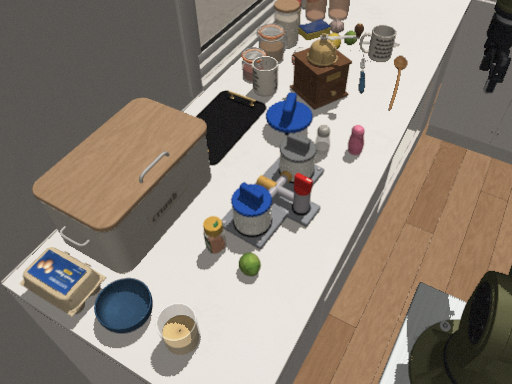

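The blue cap (small one) sits on the left (+y) canister at top-picture px (234,190), with the knob at (266,214) and the grey cap at (301,190). The large blue decoy is at (346,162). The station is at about (0.543,-0.208) with a yaw of about -0.08. Next I'll move above it for a close look.

```bash
cat > b.py <<'E'
from h import *
for nm,p,ys in [('knob',[.468,-.202,.1],[-.1,-.3,-.8,-1.3,-1.6,-1.8]),('cap',[.55,-.109,.1],[-1.6,-.8,-.1,.6,1.3])]:
    for y in ys:
        for k in (0,np.pi):
            q=ctrl.ik(p,down(y+k)); print(nm,y,k>0,None if q is None else np.round(q,2))
s=get_state(); ctrl.movel(list(s['tcp_pos'][:2])+[.32])
ctrl.movep([.46,-.17,.34],down(-.1)); print(get_state()['time'],get_state()['qpos'].round(2))
for i,p in enumerate([[.46,-.17,.34],[.49,-.15,.34]]):
    if i: ctrl.movel(p)
    s=get_state(); im,dep=vision.grab_frame('wrist'); cv2.imwrite(f'pics/w{i}.png',im)
    for t in ['shutoff_grip','blue_cap','grey_cap']:
        for m in models.masks_of('wrist',t)[:2]:
            P=maskpts('wrist',m['mask'],dep,s)
            if len(P)<20: continue
            zt=np.percentile(P[:,2],97); T=P[abs(P[:,2]-zt)<.006].astype(np.float32)
            T=T[np.linalg.norm(T[:,:2]-np.median(T[:,:2],0),axis=1)<.04]
            (c,wh,a)=cv2.minAreaRect(T[:,:2]); u=np.linalg.svd(T[:,:2]-T[:,:2].mean(0),full_matrices=False)[2][0]
            ang=np.arctan(u[1]/u[0])
            print(i,t,round(m['p'],2),np.round(m['point']),'z',round(float(zt),4),'mean',T.mean(0).round(4),'rect',np.round(c,4),np.round(wh,3),'ang',round(float(ang),3))
print(get_state()['time'])
E
python3 b.py
```

```text
knob -0.1 False [ 0.54  0.49 -0.26  1.97  0.19  0.7  -1.51]
knob -0.1 True [ 0.93  0.61 -0.87  1.97  0.62  0.85  1.18]
knob -0.3 False [ 0.49  0.49 -0.19  1.97  0.14  0.69 -1.66]
knob -0.3 True [ 0.91  0.6  -0.84  1.97  0.6   0.84  1.  ]
knob -0.8 False [ 0.39  0.48 -0.05  1.98  0.03  0.68 -2.05]
knob -0.8 True [ 0.87  0.58 -0.77  1.97  0.55  0.81  0.56]
knob -1.3 False [ 0.31  0.48  0.07  1.98 -0.05  0.68 -2.46]
knob -1.3 True [ 0.81  0.55 -0.67  1.97  0.48  0.78  0.13]
knob -1.6 False [ 0.26  0.49  0.15  1.98 -0.11  0.68 -2.69]
knob -1.6 True [ 0.77  0.54 -0.61  1.97  0.44  0.76 -0.13]
knob -1.8 False [ 0.22  0.49  0.2   1.98 -0.15  0.69 -2.85]
knob -1.8 True [ 0.74  0.53 -0.57  1.97  0.41  0.75 -0.29]
cap -1.6 False [-0.47  0.84  1.15  1.85 -0.89  1.07 -2.13]
cap -1.6 True [ 0.58  0.62 -0.68  1.84  0.5   0.86 -0.37]
cap -0.8 False [ 0.21  0.54 -0.09  1.84  0.07  0.76 -2.29]
cap -0.8 True [ 0.67  0.66 -0.84  1.84  0.61  0.92  0.32]
cap -0.1 False [ 0.34  0.55 -0.28  1.84  0.21  0.77 -1.73]
cap -0.1 True [ 0.71  0.69 -0.92  1.84  0.67  0.96  0.96]
cap 0.6 False [ 0.45  0.57 -0.46  1.84  0.34  0.8  -1.15]
cap 0.6 True [ 0.84  0.83 -1.23  1.84  0.88  1.14  1.46]
cap 1.3 False [ 0.55  0.61 -0.63  1.84  0.47  0.85 -0.58]
cap 1.3 True [-0.47  0.84  1.15  1.85 -0.89  1.07 -2.38]
3.375 [ 0.69  0.24 -0.5   1.64  0.12  1.29 -1.5 ]Traceback (most recent call last):
  File "b.py", line 17, in <module>
    (c,wh,a)=cv2.minAreaRect(T[:,:2]); u=np.linalg.svd(T[:,:2]-T[:,:2].mean(0),full_matrices=False)[2][0]
             ~~~~~~~~~~~~~~~^^^^^^^^^
cv2.error: OpenCV(4.12.0) /io/opencv/modules/imgproc/src/convhull.cpp:143: error: (-215:Assertion failed) total >= 0 && (depth == CV_32F || depth == CV_32S) in function 'convexHull'
```

View pics/w0.png

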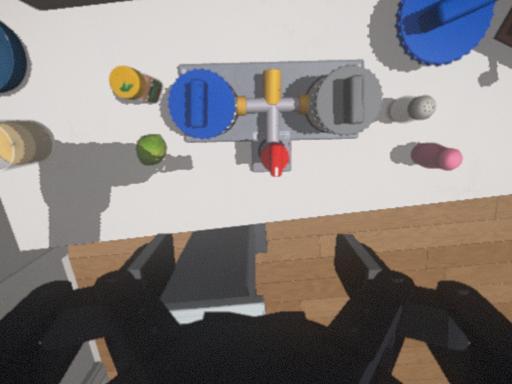

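The close view shows the blue cap at (203,103) with its bar near vertical (along station x), the red knob at (274,157) and the grey cap at (345,100). I'll fix the measuring code and measure from two places.

```bash
sed -i '/^for nm/,/^s=get_state/d; /^ctrl.movep/d' b.py
sed -i 's/minAreaRect(T\[:,:2\])/minAreaRect(np.ascontiguousarray(T[:,:2],np.float32))/; s/\[\[.46,-.17,.34\],\[.49,-.15,.34\]\]/[[.46,-.17,.34],[.43,-.2,.30]]/' b.py; cat >> b.py <<'E'
q=get_state()['qpos']
print(ctrl.ik([.468,-.202,.2],down(np.pi-.2)))
E
python3 b.py
```

```text
0 shutoff_grip 0.77 [278. 159.] z 0.1253 mean [ 0.4681 -0.2019  0.1235] rect [ 0.4673 -0.2021] [0.015 0.044] ang -0.081
0 blue_cap 0.81 [202. 102.] z 0.1318 mean [ 0.5496 -0.1089  0.1305] rect [ 0.5495 -0.1082] [0.018 0.057] ang -0.163
0 blue_cap 0.59 [443.  26.] z 0.0977 mean [ 0.6295 -0.4417  0.0964] rect [ 0.6345 -0.448 ] [0.026 0.059] ang -1.501
0 grey_cap 0.57 [351. 100.] z 0.1316 mean [ 0.5346 -0.3061  0.1305] rect [ 0.5339 -0.3067] [0.058 0.018] ang 0.006
1 shutoff_grip 0.87 [253. 144.] z 0.1253 mean [ 0.4677 -0.202   0.1237] rect [ 0.4671 -0.2019] [0.014 0.043] ang -0.103
1 blue_cap 0.81 [436.  14.] z 0.0513 mean [ 0.596  -0.453   0.0496] rect [ 0.5937 -0.4529] [0.079 0.043] ang 1.463
1 blue_cap 0.62 [166.  80.] z 0.1319 mean [ 0.5495 -0.1086  0.1307] rect [ 0.5495 -0.1075] [0.018 0.057] ang -0.167
1 grey_cap 0.64 [336.  75.] z 0.1317 mean [ 0.5345 -0.3061  0.1305] rect [ 0.534  -0.3068] [0.058 0.018] ang 0.01
4.4167
[ 1.06985154  0.53526307 -1.09650868  1.84080431  0.53432285  1.09961224
  1.14553167]
```

View pics/w1.png

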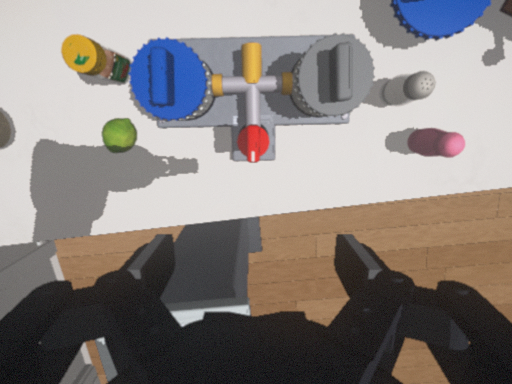

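Both views agree: knob at (0.4675,-0.202), bar angle -0.09, bar top 0.126; cap at (0.5495,-0.1085), bar angle -0.165. I'll turn the knob now.

```bash
cat >> h.py <<'E'
def twist(pos,y0,y1,step,lim=0.8):
    n=int(np.ceil(abs(y1-y0)/step)); b=get_state()['wrist_torque'][2]; y=y0
    for y in np.linspace(y0,y1,n+1)[1:]:
        ctrl.movep(pos,down(y)); s=get_state(); t=s['wrist_torque'][2]-b
        print(f"t={s['time']:.2f} y={y:.3f} tz={t:.2f} F={s['contact_force'].round(1)} w={s['width']:.4f} q7={s['qpos'][6]:.2f} q3={s['qpos'][2]:.2f}")
        if abs(t)>lim: print('STOP'); break
    return y
E
cat > c.py <<'E'
from h import *
k=[.4675,-.202]; y=np.pi-.09
ctrl.movep(k+[.2],down(y)); ctrl.movel(k+[.099]); ctrl.close_gripper(40)
s=get_state(); print(s['time'],s['width'],s['gripper_force'],s['tcp_pos'],s['contact_force'],s['qpos'].round(2))
y=twist(k+[.099],y,y-1.3,.26); y=twist(k+[.099],y,y-.2,.04)
E
python3 c.py
```

```text
8.0833 0.015095471085112982 41.08088493347168 [ 0.46757645 -0.20178252  0.09930662] [-1.734368    0.79426376  5.02144592] [ 1.04  0.7  -1.1   1.97  0.77  0.97  1.03]
t=8.40 y=2.792 tz=-0.07 F=[-2.1  1.8  6. ] w=0.0154 q7=0.82 q3=-1.04
t=8.72 y=2.532 tz=-0.13 F=[-2.   2.7  7.2] w=0.0153 q7=0.61 q3=-0.97
t=9.03 y=2.272 tz=-0.12 F=[-2.2  2.2  9.7] w=0.0151 q7=0.41 q3=-0.90
t=9.35 y=2.012 tz=-0.13 F=[-0.7  2.3  8.6] w=0.0153 q7=0.20 q3=-0.82
t=9.67 y=1.752 tz=-0.10 F=[-1.   3.   9.1] w=0.0152 q7=-0.01 q3=-0.75
t=9.92 y=1.712 tz=-0.00 F=[-1.   3.1  9.9] w=0.0152 q7=-0.04 q3=-0.74
t=10.17 y=1.672 tz=-0.04 F=[-0.8  3.2  9.6] w=0.0150 q7=-0.07 q3=-0.73
t=10.42 y=1.632 tz=0.62 F=[-2.3  2.9 10. ] w=0.0152 q7=-0.10 q3=-0.72
t=10.67 y=1.592 tz=1.09 F=[-1.6  1.1  9. ] w=0.0150 q7=-0.13 q3=-0.71
STOP
```

```bash
cat > d.py <<'E'
from h import *
k=[.4675,-.202]; ctrl.movep(k+[.099],down(1.645)); ctrl.ungrasp(); ctrl.movel(k+[.2])
c=[.5495,-.1085]; y=np.pi-.165
ctrl.movep(c+[.2],down(y)); im,_=vision.grab_frame('top'); cv2.imwrite('pics/t1.png',im[140:260,180:370].repeat(3,0).repeat(3,1))
ctrl.movel(c+[.104]); ctrl.close_gripper(50)
s=get_state(); print(s['time'],s['width'],s['gripper_force'],s['tcp_pos'],s['contact_force'],s['qpos'].round(2))
y=twist(c+[.104],y,y-.36,.06,1.0); print(y)
E
python3 d.py
```

```text
14.7583 0.017161189468582205 49.63160276412964 [ 0.54973511 -0.10841218  0.10435763] [-1.33901632  0.34358369  4.3567056 ] [ 0.77  0.74 -1.05  1.83  0.75  1.03  0.82]
t=15.01 y=2.917 tz=-0.23 F=[0.  0.2 5.2] w=0.0173 q7=0.77 q3=-1.03
t=15.26 y=2.857 tz=-0.24 F=[0.2 0.4 6.7] w=0.0170 q7=0.72 q3=-1.02
t=15.51 y=2.797 tz=-0.26 F=[0.9 0.1 6.1] w=0.0173 q7=0.67 q3=-1.00
t=15.76 y=2.737 tz=-0.25 F=[0.7 0.1 5.4] w=0.0173 q7=0.62 q3=-0.99
t=16.01 y=2.677 tz=-0.24 F=[-0.2  1.7  6.3] w=0.0175 q7=0.57 q3=-0.97
t=16.26 y=2.617 tz=-0.17 F=[-0.3  1.6  5.2] w=0.0170 q7=0.52 q3=-0.96
2.616592653589793
```

Turning clockwise went 20° freely, further than the longest wrong-way stop, so clockwise loosens it. I'll turn on to the stop, back off and lift.

```bash
cat > e.py <<'E'
from h import *
c=[.5495,-.1085,.104]; y=np.pi-.165-.36
y=twist(c,y,y-.6,.2,1.0); y=twist(c,y,y-.4,.04,.8)
y+=.09; ctrl.movep(c,down(y)); s=get_state(); print(s['contact_force'],s['wrist_torque'])
for z in [.108,.112,.12,.145]:
    ctrl.movel(c[:2]+[z],max_speed=.06); s=get_state(); print(round(s['time'],2),s['tcp_pos'],s['contact_force'].round(1),round(s['width'],4),round(s['gripper_force'],1))
    if s['contact_force'][2]<-12: print('JAM'); break
E
python3 e.py
```

```text
t=16.51 y=2.467 tz=-0.11 F=[0.4 1.7 7.1] w=0.0173 q7=0.40 q3=-0.92
t=16.76 y=2.317 tz=-0.12 F=[0.2 0.9 8. ] w=0.0173 q7=0.28 q3=-0.88
t=17.01 y=2.167 tz=-0.11 F=[0.4 1.3 8.2] w=0.0174 q7=0.16 q3=-0.84
t=17.26 y=2.017 tz=-0.09 F=[0.3 0.8 7.2] w=0.0168 q7=0.04 q3=-0.80
t=17.51 y=1.977 tz=0.06 F=[0.6 1.  8.8] w=0.0176 q7=0.01 q3=-0.78
t=17.76 y=1.937 tz=0.09 F=[0.8 0.8 6.4] w=0.0171 q7=-0.03 q3=-0.77
t=18.01 y=1.897 tz=0.35 F=[2.3 1.5 5.3] w=0.0174 q7=-0.06 q3=-0.76
t=18.26 y=1.857 tz=1.08 F=[ 2.9 -0.4  5.7] w=0.0172 q7=-0.09 q3=-0.75
STOP
[1.96678792 0.61371451 7.43192294] [ 0.18818546 -0.13975884  0.22770527]
18.76 [ 0.54998704 -0.10841049  0.10805194] [3.1 1.8 0.6] 0.0175 50.0
19.01 [ 0.54990787 -0.108305    0.11220443] [3.2 1.6 2. ] 0.0173 50.2
19.29 [ 0.5481518  -0.10912319  0.11951405] [ 0.2 -0.4 -1.2] 0.0171 50.1
19.86 [ 0.5495376  -0.10863843  0.14525641] [-0.2  0.7 -0.8] 0.0172 50.1
```

Lifted freely. I'll raise it further and check the pictures.

```bash
cat > f.py <<'E'
from h import *
ctrl.movel([.5495,-.1085,.21],max_speed=.1); ctrl.pause(.5)
s=get_state(); print(s['time'],s['tcp_pos'],s['contact_force'],s['width'],s['gripper_force'])
im,dep=vision.grab_frame('scene'); cv2.imwrite('pics/s1.png',cv2.resize(im[90:300,180:400],None,fx=2.7,fy=2.7))
for t in ['shutoff_grip','blue_cap','grey_cap']:
  for m in models.masks_of('scene',t)[:2]:
    P=maskpts('scene',m['mask'],dep); print(t,round(m['p'],2),m['point'],np.median(P,0).round(3),np.percentile(P,[2,98],axis=0).round(3).tolist())
E
python3 f.py
```

```text
21.1583 [ 0.54947913 -0.10848007  0.20988383] [ 0.06636768  0.48835093 -1.96672848] 0.017066116547735502 50.06274104118347
blue_cap 0.83 [246.5, 168.5] [ 0.538 -0.094  0.204] [[0.505, -0.265, -0.0], [0.62, -0.065, 0.238]]
blue_cap 0.64 [288.9, 118.7] [ 0.625 -0.446  0.051] [[0.575, -0.514, 0.04], [0.692, -0.399, 0.099]]
grey_cap 0.6 [295.2, 151.8] [ 0.527 -0.298  0.099] [[0.49, -0.366, 0.007], [0.577, -0.264, 0.132]]
```

View pics/s1.png

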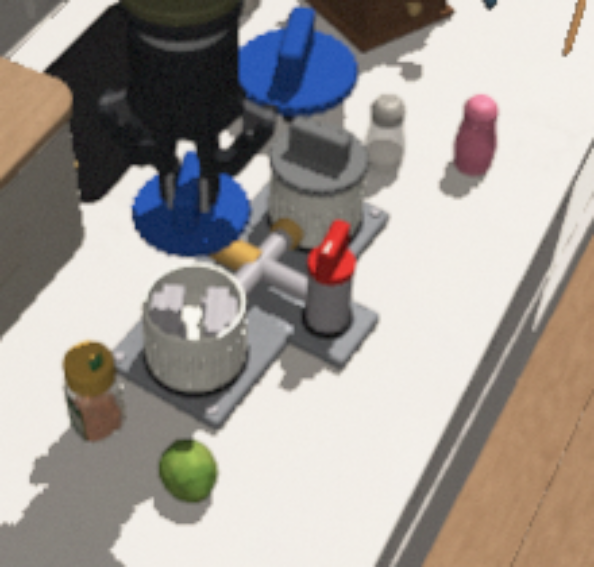

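The picture shows the blue cap hanging level in the gripper at (190,210), above the open canister at (195,320). The red knob at (333,250) is turned along the station's y (closed). The grey cap, jar, shaker and lime are where they were.

```bash
python3 -c "
from station import *
print(ticket.close_job())"
```

```text
the job is handed in; nothing more can be done
None
```

The water is shut off and the blue cap, which loosened clockwise, is held level and still in the gripper about 10 cm above its seat; the grey cap and the things nearby stand where they were, and I handed the job in at about 21 s (no verdict came back).

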